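# Glue-dip a stand post and hold it against its panel for the screws

## Robot

A 6-joint arm with a two-finger parallel gripper is mounted at the origin on the work surface. World frame = base frame: x ahead of the robot, y to its left, z up, the work surface at z = 0. Lengths are in m, angles in rad, forces in N, time in s.
With the tool pointing down it reaches from about 0.3 to 0.875 m from the base axis. Payload 6.4 kg.
Tool frame: the origin (TCP) lies midway between the tips of the shut fingers; the grasp point (between the pads) lies 19 mm behind it; z points along the fingers, y is the line along which they close (so a half turn about z gives the same grasp; the last joint's range is limited). The gripper opens to 88 mm and grips with 3 to 60 N. Pads are 18 mm wide; open, the fingers measure 123 mm over their backs; the gripper's body (75 mm by 187 mm) begins 45 mm behind the grasp point.
Start: joints at [1.142, 0.181, 1.607, -0, 1.354, -0.206], TCP at [0.127, 0.561, 0.239] pointing down, gripper open.
Joint ranges: [-2.99, 2.99], [-0.89, 2.07], [0.3, 2.58], [-1.14, 4.28], [0, 2.63], [-3.12, 3.12]. Speed limits (rad/s): [2.57, 2.57, 3.01, 3.14, 3.14, 3.14].

## Interface

Orientations are given as a rotation vector (axis times angle).
In Python, from plant import telemetry, viewer, close_job gives the robot as it stands.
- The arm moves only by the tool carry_out, never from a script. Its argument "plan" is a list that holds one entry, the list of rows, each a list of 7 numbers: the shift along the tool's x, y, z in units of 60 mm (1.0 is 60 mm), then the turn, a rotation vector about the tool's x, y, z in units of 6 degrees (1.0 is 6 degrees), then the closure, from -1 (fully open) to 1 (shut). A call has 1 to 10 rows; each row shifts and turns the commanded pose from where the row before left it, along the tool's axes as they then stand; what a row does not reach is not made up. A row lasts 1/8 s, in which the tool goes at most 62.5 mm and 10.7 degrees, less where a joint would pass 70% of its speed; a pose out of reach is approached as far as the arm can. A call is refused whole if a number of a shift passes 1 or a number of a turn 1, either way. A call with a gripper value outside its range is refused whole. The fingers move at their own pace and stop on an object; "force" is the grip in N (left out, the last holds). Time passes only in rows, so rows that do not move let the fingers close. It gives the time, the measured TCP pose, the force, the opening and the grip force at its end, in the units of the state.
- telemetry.get_state(): the state, without advancing time (a new reading comes with each control period).
- viewer.camera(name): name is "scene" or "top" or "wrist"; returns (picture, depth): 480x640x3 uint8, red, green, blue; 480x640 float32, m along the optical axis (not along the pixel's ray), 0 where there is no reading.
- viewer.camera_params(name): a dict with "intrinsics" (3x3 intrinsics, pixels), "k1" (the pictures are not rectified: a ray, as slopes to the right and down, at radius r is drawn at 1 + k1 r^2 times it, then the intrinsics apply), "R" (3x3) and "t" (3): a world point X has camera coordinates R X + t; the wrist camera has in their place "hand_eye" (4x4, takes a point from camera to tool coordinates, whose origin is the TCP and whose axes are the flange's). Camera axes: x right, y down, z forward; pixel columns grow to the right and rows downward; lengths in m; the calibration is good to about 2 mm. A picture is of the moment at which its call begins: read the wrist's pose just before it. camera_params takes no time and is no camera call.
- close_job(): hands the job in; it is judged then, once.
The state is a dict: "time": time; "q": joint angles; "joint_velocities": joint speeds; "joint_efforts": joint torques, N m; "ee_pos": TCP position; "tcp_rot": TCP orientation; "force": force on the tool from outside, world axes, zero at the start; "moment": the same for the moment, N m; "grip_width": opening from 0.0 (shut) to 1.0 (fully open); "gripper_force": force on a finger pad.
Only numpy, scipy, OpenCV 4.12 (cv2) and the standard library are available. Lean on these libraries where they do the work, as an engineer would, in place of code of your own. Each camera call takes 0.05 s, during which the arm holds its last target. There are 200 camera calls.

## Task

Help build a buffet stand: take the taller of the two loose wooden posts, dip its foot into the white glue ramekin to at least half its depth, then stand it upright on the jig's base in the pencilled square, squarely against the middle of the plywood panel. Press it gently and steadily sideways against the panel with about 12 N and finish like that, still gripping and pressing it, so that a colleague can drive the screws. Do not ram the panel, and leave the ramekin and the other things on the table where they stand.

Things in the scene. Friction and masses are not known exactly. Their poses are not given: they have to be found in the camera images.
- post: The taller loose post: plain light wood, square 28 x 28 mm, 160 mm tall, about 90 g, standing upright; all four sides alike, the top 4 mm stepped in by 3 mm all round. Origin: centre of its underside (its foot); z up along the post, x and y square to its sides.
- short_post: The shorter loose post, same wood and section (28 x 28 mm), 100 mm tall; not used. Origin: centre of its underside.
- ramekin: Small round white ceramic pot without handle that serves as glue pot (the glue itself is only a film, not modelled): rim outer radius 45 mm, 50 mm high, wall 4 mm, about 0.3 kg, loose; slightly narrower at the foot, where the inside is still at least 62 mm across. Origin: centre of its underside; the inner floor is about 5 mm above it.
- jig: Light wooden jig fixed to the table: base 200 (x) x 160 (y) x 18 mm; a wall 140 mm long, 85 mm high above the base, runs along its -y side. Origin: centre of the base's underside. The panel stands in front of the wall, its free face looking to +y. A pencilled 28 mm square on the base, open on the panel's side, touches the panel's middle: centre x = 0, y = -16 mm, z = 18 mm. Press towards -y.
- panel: Plywood panel, 120 (along the jig's x) x 12 x 85 mm high, a thin dark line down its middle. Backed by rubber buffers: pressed, it slides towards -y by 0.4 mm per newton (travel 14 mm). Origin: centre of its underside, 19 mm above the table; axes as the jig's; its free face is 6 mm from the origin towards +y (at rest at y = -30 mm in the jig's frame).
- jam_jar: Bystander: closed amber glass jar, radius 32 mm, 85 mm high. Origin: centre of its underside.
- mug: Bystander: terracotta-coloured mug with a handle, radius 38 mm, 85 mm high. Origin: centre of its underside.
- screwdriver: Bystander: screwdriver lying on the table, 190 mm long along its x. Origin: under its middle.
Things that resemble listed ones, but are neither listed nor needed, are in the scene too. Leave any blue or yellow look-alike of the post alone.

How it is judged:
By the outcome, as a careful person would: the job done as asked, in the order asked, and still so for the second after the job is handed in, while the arm keeps its last pose, push and grip.
It also fails if it takes over 42 s, if anything falls off the work surface, if the arm or the gripper's body presses on something with over 40 N, if the wrist force passes 120 N, or if a joint passes its speed limit or range.

## Working session

There is one attempt and no reset: what is moved stays moved. The work goes in short steps, Python scripts to look and compute and a tool call to move; the robot and the scene stay as the last step left them, time stands still between calls to the robot, and variables do not carry over. Pictures are saved under pics/ and viewed, at most 10 in all, crops included, and the job is handed in when it is done.

Besides the shell and the picture viewer there is one more tool, called after ">>>" as name(argument=value, ...), one argument or row to a line, values as JSON. carry_out: Moves the arm, as the interface text tells. Its arguments: {"type":"object","properties":{"plan":{"type":"array","items":{"type":"array","items":{"type":"array","items":{"type":"number"}}}},"force":{"type":"number"}},"required":["plan"]}

```bash
mkdir -p pics; cat > h.py <<'E'
import numpy as np, cv2
from scipy.spatial.transform import Rotation as Ro
from plant import telemetry, viewer, close_job
def grab(n):
    s=telemetry.get_state(); im,d=viewer.camera(n); np.savez('pics/%s.npz'%n,im=im,d=d,p=s['ee_pos'],r=s['tcp_rot']); return im,d,s
def cloud(n):
    """world xyz per pixel of the saved picture"""
    f=np.load('pics/%s.npz'%n); d=f['d']; P=viewer.camera_params(n); K=np.array(P['intrinsics'])
    v,u=np.mgrid[:480,:640].astype(np.float64)
    xd=(u-K[0,2])/K[0,0]; yd=(v-K[1,2])/K[1,1]; x,y=xd.copy(),yd.copy()
    for _ in range(20):
        g=1+P['k1']*(x*x+y*y); x,y=xd/g,yd/g
    c=np.stack([x*d,y*d,d],-1)
    if 'hand_eye' in P:
        H=np.array(P['hand_eye']); R=Ro.from_rotvec(f['r']).as_matrix()
        w=(c@H[:3,:3].T+H[:3,3])@R.T+f['p']
    else: w=(c-np.array(P['t']))@np.array(P['R'])
    w[d==0]=np.nan
    return f['im'],w
E
ls; python3 - <<'E'
from h import *
for n in('scene','top'):
    im,d,s=grab(n); cv2.imwrite('pics/%s0.png'%n,im[...,::-1])
    P=viewer.camera_params(n); print(n,P['k1'],-np.array(P['R']).T@np.array(P['t']))
print(s)
E
```

```text
h.py
pics
scene -0.006900492623736336 [ 1.36737217 -0.24337771  0.71902492]
top -0.10004017680583492 [0.47441217 0.02725112 0.76192064]
{'time': 0.05, 'q': array([ 1.14169214e+00,  1.81560230e-01,  1.60798277e+00, -2.51983707e-06,
        1.35382202e+00, -2.06308197e-01]), 'joint_velocities': array([ 0.00186305,  0.00086868, -0.00363293,  0.0011126 , -0.00059776,
        0.00219074]), 'joint_efforts': array([ 6.18656159e-04, -4.35195208e+01, -3.43034971e+01,  7.06033339e-02,
        3.42513900e-02, -7.21954711e-05]), 'ee_pos': array([0.1268111 , 0.56029305, 0.23781156]), 'tcp_rot': array([-3.49181486e-01, -3.12157106e+00,  2.64543157e-03]), 'force': array([ 0.77545117, -0.52914321, -0.18415365]), 'moment': array([ 0.01038116,  0.02090733, -0.01702667]), 'gripper_force': 0.0, 'grip_width': 1.0015281644860812}
```

View pics/scene0.png

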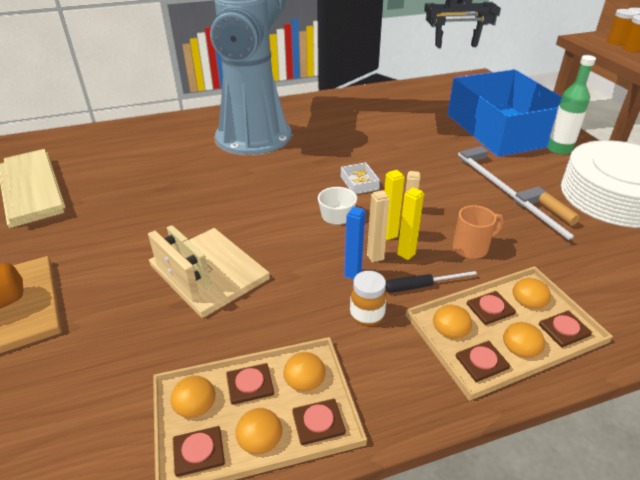

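View pics/top0.png

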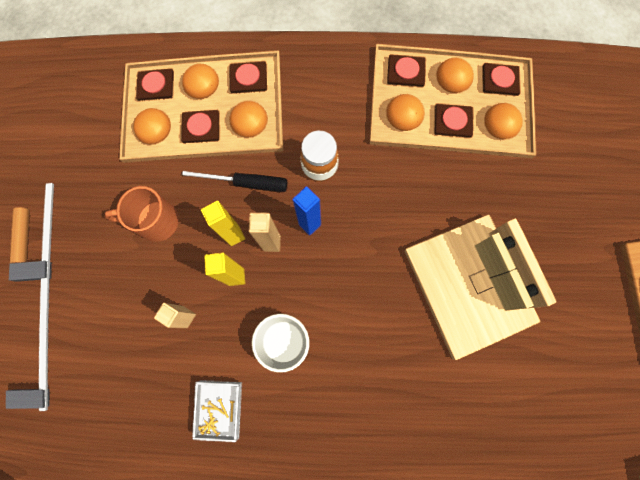

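Scene view: the light-wood candidates are at (378,225) and (413,190); the blue (355,243) and yellow (394,205), (411,225) posts are look-alikes. In the top view the wooden posts are at (262,220) and (175,316), the ramekin at (280,343), and the jig at (480,285) with the panel on its right. Next I'll measure heights and take one enlarged crop.

```bash
python3 - <<'E'
from h import *
im,w=cloud('top')
def reg(u0,u1,v0,v1,lo,hi):
    m=np.zeros(w.shape[:2],bool); m[v0:v1,u0:u1]=1
    m&=(w[...,2]>lo)&(w[...,2]<hi); return w[m]
print('table z',np.nanmedian(w[300:330,330:390,2]))
for n,b in dict(A=(240,285,205,258),B=(150,200,295,335),blue=(290,325,180,240),y1=(200,246,200,246),y2=(203,248,248,290),jar=(298,342,130,180),mug=(100,180,185,240),ram=(250,312,312,374)).items():
    p=reg(*b,.03,.3); top=np.nanpercentile(p[:,2],97); 
    q=p[p[:,2]>top-.003]; q5=p[p[:,2]>top-.008]
    r=cv2.minAreaRect((q[:,:2]*1000).astype(np.float32)); r5=cv2.minAreaRect((q5[:,:2]*1000).astype(np.float32))
    print(n,'top %.3f'%top,len(q),np.round(r[0],1),np.round(r[1],1),round(r[2],1),'|',np.round(r5[0],1),np.round(r5[1],1),round(r5[2],1),'max r',np.round(np.percentile(p[:,:2],[1,99],axis=0)*1000))
p=reg(400,560,200,370,.012,.024); r=cv2.minAreaRect((p[:,:2]*1000).astype(np.float32)); print('base',r,np.median(p[:,2]))
p=reg(400,560,200,370,.095,.11);print('walltops',np.median(p[:,2]))
r=cv2.minAreaRect((p[:,:2]*1000).astype(np.float32)); print(r)
hz=(np.nan_to_num(w[...,2])/.2*255).clip(0,255).astype(np.uint8)
a=cv2.resize(im[190:340,140:340],(800,600),interpolation=cv2.INTER_CUBIC);cv2.imwrite('pics/crop1.png',a[...,::-1])
b=cv2.resize(im[205:365,400:560],(600,600),interpolation=cv2.INTER_CUBIC);cv2.imwrite('pics/crop2.png',b[...,::-1])
E
```

```text
table z -0.0008290447551584173
A top 0.160 235 [620.  124.1] [23.8 22.5] 89.0 | [619.8 124.4] [27.9 26.9] 1.2 max r [[605. 111.]
 [633. 171.]]
B top 0.101 194 [488.7 268.1] [22.6 22. ] 61.3 | [488.8 267.9] [27.7 28.8] 61.7 max r [[471. 250.]
 [507. 283.]]
blue top 0.160 237 [656.   60.4] [23.7 23.4] 46.7 | [655.   60.4] [28.5 27.4] 44.8 max r [[636.  42.]
 [670.  79.]]
y1 top 0.160 236 [632.  189.5] [25.2 23. ] 30.8 | [632.5 190.2] [28.4 28.5] 30.1 max r [[614. 172.]
 [649. 205.]]
y2 top 0.160 248 [559.9 182.1] [22.6 24.2] 6.1 | [560.  183.1] [28.2 28.8] 8.1 max r [[544. 167.]
 [574. 197.]]
jar top 0.086 676 [764.9  46.1] [55.1 54.9] 0.3 | [765.   46.3] [55.5 55.3] 1.0 max r [[734.  16.]
 [791.  75.]]
mug top 0.085 303 [655.8 331.8] [73.8 73.7] 0.8 | [656.4 332.2] [74.8 74.2] 65.4 max r [[619. 294.]
 [691. 398.]]
ram top 0.051 341 [452.3  98.8] [86.6 86.5] 2.0 | [452.2  99.1] [86.8 87.1] 1.8 max r [[409.  56.]
 [495. 141.]]
base ((553.3870239257812, -216.90228271484375), (201.0063018798828, 160.86138916015625), 23.710235595703125) 0.017069056567202624
walltops 0.1019680795965095
((575.7520751953125, -266.3343200683594), (140.63519287109375, 50.53331756591797), 23.8077392578125)
```

View pics/crop1.png

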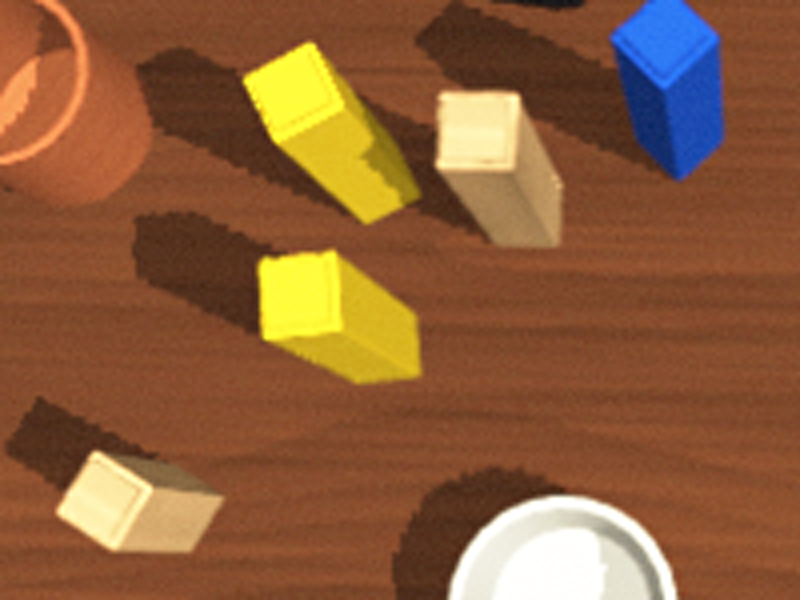

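View pics/crop2.png

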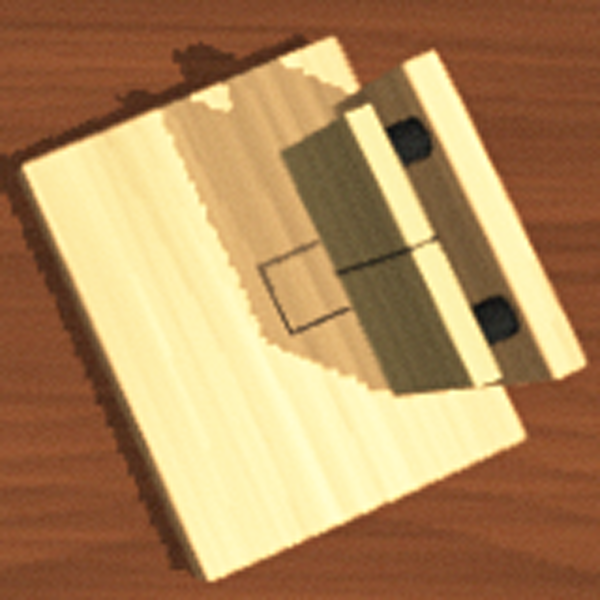

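A at (262,228) is plain light wood and 160 mm tall; B at (175,316) is the same wood but 100 mm. The yellow and blue ones are look-alikes, so the crop confirms A as the post, at (620,124) mm with yaw about 0. The jig crop shows the pencilled square and the panel's dark line. The jig's yaw is 23.75°.

I'll grip vertically, closing along world x, about 121 mm up the post. That keeps the gripper's body above the post's top and its neighbours.

>>> carry_out(
  plan=[
    [[0,0,0,0,0,1,-1],[0,0,0,0,0,1,-1],[0,0,0,0,0,1,-1],[0,0,0,0,0,1,-1],[0,0,0,0,0,1,-1],[0,0,0,0,0,1,-1],[0,0,0,0,0,1,-1],[0,0,0,0,0,1,-1],[0,0,0,0,0,1,-1],[0,0,0,0,0,1,-1]],
  ],
  force=40,
)

```text
time: 1.35
ee_pos: [0.1269, 0.5605, 0.2382]
tcp_rot: [1.868, 2.526, -0.002]
force: [-0.1, -0.7, 0.8]
grip_width: 1.0
gripper_force: 0.0
```

>>> carry_out(
  plan=[
    [[0,0,0,0,0,1,-1],[0,0,0,0,0,1,-1],[0,0,0,0,0,0.88,-1],[0,0,0,0,0,0,-1]],
  ],
)

```text
time: 1.85
ee_pos: [0.1269, 0.5605, 0.2382]
tcp_rot: [2.221, 2.221, -0.001]
force: [-0.4, -0.0, 0.2]
grip_width: 1.005
gripper_force: 0.0
```

>>> carry_out(
  plan=[
    [[-0.6,0.68,0,0,0,0,-1],[-0.6,0.68,0,0,0,0,-1],[-0.6,0.68,0,0,0,0,-1],[-0.6,0.68,0,0,0,0,-1],[-0.6,0.68,0,0,0,0,-1],[-0.6,0.68,0,0,0,0,-1],[-0.6,0.68,0,0,0,0,-1],[-0.6,0.68,0,0,0,0,-1],[-0.6,0.68,0,0,0,0,-1],[-0.6,0.68,0,0,0,0,-1]],
  ],
)

```text
time: 3.1
ee_pos: [0.5358, 0.1991, 0.2386]
tcp_rot: [-2.22, -2.223, -0.0]
force: [0.1, 0.6, -0.7]
grip_width: 0.997
gripper_force: 0.0
```

>>> carry_out(
  plan=[
    [[-0.6,0.68,0,0,0,0,-1],[-0.6,0.68,0,0,0,0,-1],[0,0,0,0,0,0,-1],[0,0,0,0,0,0,-1]],
  ],
)

```text
time: 3.6
ee_pos: [0.6157, 0.1286, 0.2381]
tcp_rot: [-2.221, -2.22, 0.001]
force: [0.2, -0.2, 1.4]
grip_width: 1.002
gripper_force: 0.0
```

```bash
python3 - <<'E'
from h import *
im,d,s=grab('wrist'); cv2.imwrite('pics/wrist1.png',im[...,::-1]); print(s['ee_pos'],s['tcp_rot'],s['time'],s['q'])
im,w=cloud('wrist')
z=w[...,2]; m=(abs(w[...,0]-.62)<.03)&(abs(w[...,1]-.124)<.03)&(z>.13)
p=w[m]; top=np.percentile(p[:,2],97); print(len(p),top)
for a,b in((-.003,.01),(-.009,.01)):
    q=p[(p[:,2]>top+a)&(p[:,2]<top+b)]; print(cv2.minAreaRect((q[:,:2]*1000).astype(np.float32)))
E
```

```text
[0.6157053  0.1285655  0.23808053] [-2.22053853e+00 -2.22044890e+00  1.28848870e-03] 3.6 [1.72554606e-02 3.00461136e-01 1.46296435e+00 4.00933759e-04
 1.37968845e+00 1.72193673e-02]
29374 0.34325258654883584
((620.00390625, 150.86215209960938), (59.992767333984375, 4.756171703338623), 0.19320055842399597)
((620.0022583007812, 150.86215209960938), (59.99609375, 4.756171703338623), 0.19320052862167358)
```

```bash
python3 - <<'E'
from h import *
im,w=cloud('wrist'); z=w[...,2]
m=(abs(w[...,0]-.62)<.03)&(abs(w[...,1]-.124)<.03)&(z>.145)&(z<.17)
p=w[m]; print(len(p)); 
if len(p):
  top=np.median(p[:,2][p[:,2]>.157]) if (p[:,2]>.157).any() else p[:,2].max(); print(top, np.argwhere(m).min(0),np.argwhere(m).max(0))
  for a in(.0025,.007):
    q=p[abs(p[:,2]-top)<a]; print(cv2.minAreaRect((q[:,:2]*1000).astype(np.float32)))
E
```

```text
1709
0.15874438550140058 [237 304] [278 344]
((621.7720336914062, 125.02909088134766), (21.75210189819336, 24.30965805053711), 0.43526145815849304)
((621.9318237304688, 124.48795318603516), (27.789276123046875, 27.91358757019043), 0.10953395813703537)
```

View pics/wrist1.png

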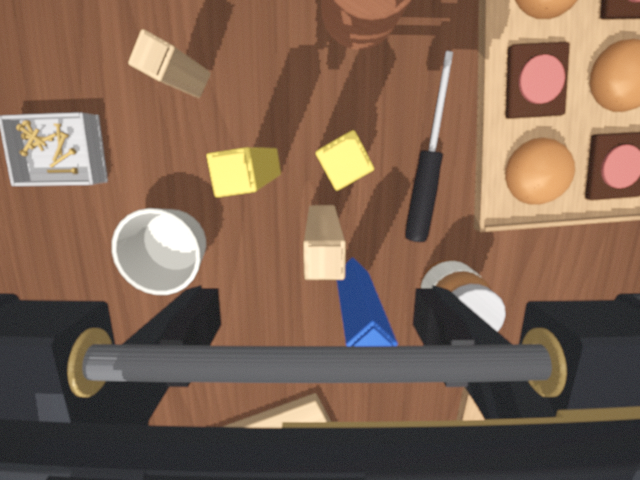

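The wrist picture shows the plain wooden post at (325,258), clear between the fingers. Its centre is about (621,124.6) mm and its yaw about 0.

>>> carry_out(
  plan=[
    [[-0.07,0.09,0,0,0,0,-1],[0,0,0.5,0,0,0,-1],[0,0,0.5,0,0,0,-1],[0,0,0.5,0,0,0,-1],[0,0,0.4,0,0,0,-1],[0,0,0.2,0,0,0,-1],[0,0,0.17,0,0,0,-1],[0,0,0,0,0,0,-1],[0,0,0,0,0,0,-1]],
  ],
)

```text
time: 4.78
ee_pos: [0.6223, 0.1243, 0.1035]
tcp_rot: [2.221, 2.22, 0.002]
force: [0.7, 0.5, -0.1]
grip_width: 1.0
gripper_force: 0.0
```

>>> carry_out(
  plan=[
    [[0,0,0,0,0,0,1],[0,0,0,0,0,0,1],[0,0,0,0,0,0,1],[0,0,0,0,0,0,1],[0,0,0,0,0,0,1],[0,0,0,0,0,0,1],[0,0,0,0,0,0,1],[0,0,0,0,0,0,1]],
  ],
  force=45,
)

```text
time: 5.78
ee_pos: [0.6216, 0.1242, 0.1024]
tcp_rot: [-2.222, -2.22, 0.0]
force: [0.3, 0.2, -0.9]
grip_width: 0.316
gripper_force: 45.0
```

>>> carry_out(
  plan=[
    [[0,0,-0.2,0,0,0,1],[0,0,-0.5,0,0,0,1],[0,0,-0.55,0,0,0,1],[-0.06,-0.4,0,0,0,0,1],[-0.09,-0.6,0,0,0,0,1],[-0.09,-0.6,0,0,0,0,1],[-0.09,-0.6,0,0,0,0,1],[-0.06,-0.4,0,0,0,0,1],[-0.03,-0.2,0,0,0,0,1],[0,0,0,0,0,0,1]],
  ],
)

```text
time: 7.02
ee_pos: [0.4539, 0.0991, 0.1782]
tcp_rot: [2.222, 2.22, 0.002]
force: [-0.0, -0.2, -1.0]
grip_width: 0.31
gripper_force: 45.0
```

```bash
python3 - <<'E'
from h import *
im,d,s=grab('wrist'); print(s['ee_pos'],s['force'],s['grip_width'])
im,w=cloud('wrist'); z=w[...,2]
m=(abs(w[...,0]-.452)<.06)&(abs(w[...,1]-.099)<.06)&(z>.045)&(z<.056)
p=w[m]; print(len(p), cv2.minEnclosingCircle((p[:,:2]*1000).astype(np.float32)))
cv2.imwrite('pics/wrist2.png',im[...,::-1])
im,d,s=grab('scene'); cv2.imwrite('pics/scene2.png',cv2.resize(im[60:300,240:560],(800,600))[...,::-1])
E
```

```text
[0.45388936 0.0991439  0.17822103] [-0.04797874 -0.15298123 -0.97332669] 0.3099413350874503
1475 ((454.6547546386719, 97.73004150390625), 44.79132843017578)
```

View pics/scene2.png

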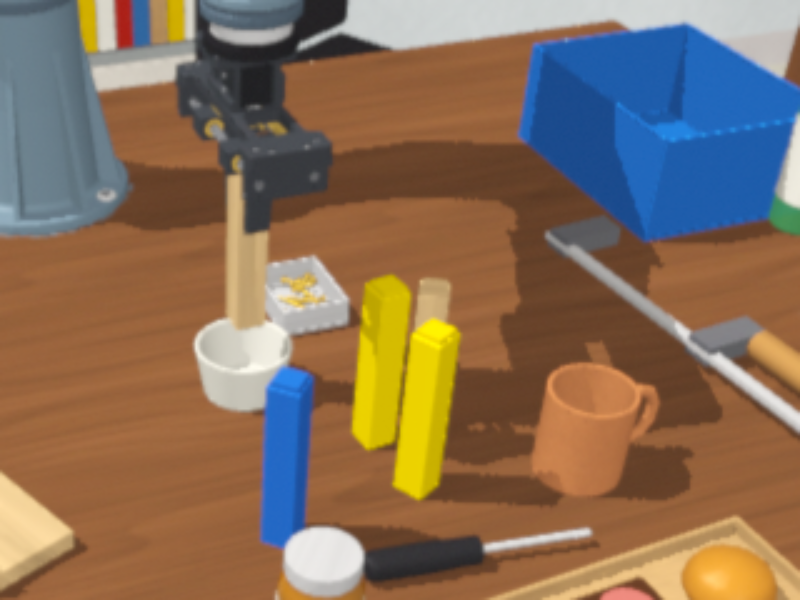

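The post is held upright over the ramekin, at about (247,360) in this crop, centred within about 1.5 mm. I'll dip the foot to about z = 15 mm, dwell, then lift.

>>> carry_out(
  plan=[
    [[0,0,0.4,0,0,0,1],[0,0,0.3,0,0,0,1],[0,0,0.2,0,0,0,1],[0,0,0.1,0,0,0,1],[0,0,0,0,0,0,1],[0,0,0,0,0,0,1],[0,0,0,0,0,0,1],[0,0,0,0,0,0,1]],
  ],
)

```text
time: 8.12
ee_pos: [0.4539, 0.0992, 0.1179]
tcp_rot: [2.222, 2.22, 0.001]
force: [0.9, 0.7, -0.3]
grip_width: 0.313
gripper_force: 45.0
```

>>> carry_out(
  plan=[
    [[0,0,-0.2,0,0,0,1],[0,0,-0.4,0,0,0,1],[0,0,-0.4,0,0,0,1],[0,0,0,0,0,0,1]],
  ],
)

```text
time: 8.62
ee_pos: [0.4554, 0.0991, 0.18]
tcp_rot: [2.22, 2.218, 0.006]
force: [-0.2, -0.8, -1.6]
grip_width: 0.314
gripper_force: 45.0
```

>>> carry_out(
  plan=[
    [[-0.3,0.1,0,0,0,0,1],[-0.6,0.2,0,0,0,0,1],[-0.7,0.2,0,0,0,0,1],[-0.7,0.2,0,0,0,0,1],[-0.7,0.2,0,0,0,0,1],[-0.7,0.2,0,0,0,0,1],[-0.6,0.2,0,0,0,0,1],[-0.5,0.2,0,0,0,0,1],[-0.3,0.1,0,0,0,0,1],[0,0,0,0,0,0,1]],
  ],
)

```text
time: 9.88
ee_pos: [0.5492, -0.2074, 0.1767]
tcp_rot: [-2.223, -2.218, 0.0]
force: [-1.6, 0.7, -0.7]
grip_width: 0.319
gripper_force: 45.0
```

>>> carry_out(
  plan=[
    [[0,0,0,0,0,-0.96,1],[0,0,0,0,0,-1,1],[0,0,0,0,0,-1,1],[0,0,0,0,0,-1,1],[0,0,0,0,0,0,1],[0,0,0,0,0,0,1]],
  ],
)

```text
time: 10.62
ee_pos: [0.5493, -0.206, 0.1774]
tcp_rot: [-1.719, -2.629, -0.0]
force: [0.9, 1.0, -0.7]
grip_width: 0.31
gripper_force: 45.0
```

```bash
cat > jig.py <<'E'
from h import *
def look(n):
    im,w=cloud(n); x,y,z=w[...,0],w[...,1],w[...,2]
    c=np.array([.5545,-.217]); a=np.deg2rad(23.75); X=np.array([np.cos(a),np.sin(a)]); Y=np.array([-X[1],X[0]])
    r=w[...,:2]-c; return im,w,r@X*1000,r@Y*1000,z*1000
E
python3 - <<'E'
from jig import *
im,d,s=grab('wrist'); print(s['ee_pos'],s['tcp_rot'],s['force']); cv2.imwrite('pics/wrist3.png',im[...,::-1])
R=Ro.from_rotvec(s['tcp_rot']).as_matrix(); print(np.rad2deg(np.arctan2(R[1,1],R[0,1])), R[:,2])
p=s['ee_pos'][:2]-[.5545,-.217]; a=np.deg2rad(23.75); print('tcp jig',1000*np.array([p@[np.cos(a),np.sin(a)],p@[-np.sin(a),np.cos(a)]]))
for n in('wrist','top'):
    if n=='top': grab(n)
    im,w,X,Y,Z=look(n)
    for lab,lo,hi,yl,yh in(('base',14,21,-85,85),('panel',98,108,-46,-20),('wall',98,108,-90,-55)):
        m=(abs(X)<110)&(Y>yl)&(Y<yh)&(Z>lo)&(Z<hi)
        if m.sum()<20: print(n,lab,m.sum());continue
        q=np.stack([X[m],Y[m]],-1).astype(np.float32); r=cv2.minAreaRect(q)
        print(n,lab,m.sum(),np.round(r[0],1),np.round(r[1],1),round(r[2],2),'z %.1f'%np.median(Z[m]))
cv2.imwrite('pics/top3.png',cv2.resize(im[180:380,360:600],(720,600))[...,::-1])
E
```

```text
[ 0.54925242 -0.20603653  0.17743632] [-1.71891562e+00 -2.62910132e+00 -2.06682511e-04] [ 0.86371334  0.99483256 -0.71551602]
23.646403087114624 [-2.95633965e-04  3.50513247e-04 -9.99999895e-01]
tcp jig [-0.38766791 12.14843196]
wrist base 27266 [ 1.5 -0.8] [200.2 159.1] 0.3 z 16.7
wrist panel 51 [  0.9 -32.6] [  4.8 119.5] 89.4 z 102.0
wrist wall 0
top base 7943 [-0.8  0.5] [160.1 200.9] 89.95 z 17.1
top panel 18
top wall 141 [ 60.  -69.6] [18.  19.8] 89.69 z 101.9
```

View pics/wrist3.png

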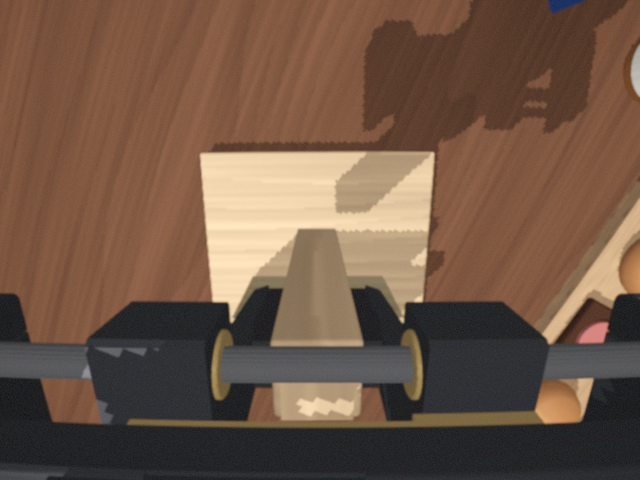

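The wrist view shows the post squarely aligned over the jig's base, with its foot at about (317,230). I'll compare the post with the jig in both cameras to cancel the calibration bias.

```bash
python3 - <<'E'
from jig import *
for n in('wrist','top','scene'):
    if n=='scene': grab(n)
    im,w,X,Y,Z=look(n)
    m=(abs(X)<30)&(Y>-15)&(Y<45)&(Z>75)&(Z<100)
    print(n,m.sum(),'post X',np.percentile(X[m],[2,50,98]).round(1),'Y',np.percentile(Y[m],[2,50,98]).round(1))
    b=(abs(X)<110)&(abs(Y)<85)&(Z>14)&(Z<21); q=np.stack([X[b],Y[b]],-1).astype(np.float32); print('  base',np.round(cv2.minAreaRect(q)[0],1))
    for z0 in(72,80,90):
        k=m&(abs(Z-z0)<4)
        if k.sum(): print('  z',z0,np.percentile(X[k],[1,99]).round(1),np.percentile(Y[k],[1,99]).round(1))
    for lo,hi in((30,50),(50,70),(70,90)):
        k=(abs(X)<50)&(Y>-36)&(Y<-24)&(Z>lo)&(Z<hi)
        if k.sum(): print('  panel face',k.sum(),np.median(Y[k]).round(1))
E
```

```text
wrist 330 post X [-12.9   0.2  13.4] Y [25.1 25.5 25.8]
  base [ 1.5 -0.8]
  z 72 [-9.8 10.9] [25.3 25.5]
  z 80 [-13.2  13.4] [25.1 25.8]
  z 90 [-13.2  13.7] [25.  25.9]
  panel face 374 -31.3
top 107 post X [-14.    0.1  13.4] Y [12.7 26.3 27.2]
  base [-0.8  0.5]
  z 72 [-11.5   1.8] [25.9 26.2]
  z 80 [-12.9  13.3] [20.5 27.3]
  z 90 [-14.3  13.3] [11.5 27. ]
  panel face 163 -30.4
  panel face 41 -30.5
scene 176 post X [-13.3  11.1  14.4] Y [-4.8  4.1 22.3]
  base [ 0.3 -2.6]
  z 72 [-12.8 -12.8] [-2.5 -2.5]
  z 80 [-13.2  13.7] [-4.9 22.4]
  z 90 [-14.9  14.2] [-5.2 22.7]
```

>>> carry_out(
  plan=[
    [[0,0,0.3,0,0,0,1],[-0.1,0,0.3,0,0,0,1],[-0.1,0,0.2,0,0,0,1],[-0.1,0,0.1,0,0,0,1],[-0.08,0,0,0,0,0,1],[0,0,0,0,0,0,1],[0,0,0,0,0,0,1],[0,0,0,0,0,0,1]],
  ],
)

```text
time: 11.78
ee_pos: [0.5587, -0.2277, 0.1239]
tcp_rot: [1.717, 2.63, 0.0]
force: [0.4, -0.4, -0.5]
grip_width: 0.314
gripper_force: 45.0
```

>>> carry_out(
  plan=[
    [[0,0,0.02,0,0,0,1],[0,0,0.01,0,0,0,1],[0,0,0.01,0,0,0,1],[0,0,0,0,0,0,1],[0,0,0,0,0,0,1]],
  ],
)

```text
time: 12.4
ee_pos: [0.5586, -0.2278, 0.1211]
tcp_rot: [-1.718, -2.63, 0.0]
force: [0.3, -0.3, -1.9]
grip_width: 0.315
gripper_force: 45.0
```

>>> carry_out(
  plan=[
    [[0,0,0.01,0,0,0,1],[0,0,0,0,0,0,1],[0,0,0,0,0,0,1]],
  ],
)

```text
time: 12.78
ee_pos: [0.5586, -0.2278, 0.1205]
tcp_rot: [-1.718, -2.63, 0.0]
force: [-0.6, 0.1, -0.5]
grip_width: 0.313
gripper_force: 45.0
```

>>> carry_out(
  plan=[
    [[0,0,0.01,0,0,0,1],[0,0,0,0,0,0,1],[0,0,0,0,0,0,1]],
  ],
)

```text
time: 13.15
ee_pos: [0.5587, -0.2279, 0.1204]
tcp_rot: [1.717, 2.63, -0.0]
force: [-1.9, -0.0, 4.3]
grip_width: 0.313
gripper_force: 45.0
```

```bash
cat > st.py <<'E'
from h import *
F=[];P=[]
for _ in range(5): 
    viewer.camera('top'); s=telemetry.get_state(); F.append(s['force']); P.append(s['ee_pos'])
F=np.mean(F,0); P=np.mean(P,0); a=np.deg2rad(23.75); T=np.array([[np.cos(a),np.sin(a)],[-np.sin(a),np.cos(a)]])
print('t',s['time'],'pos',P.round(4),'jig pos',(T@(P[:2]-[.5545,-.217])*1000).round(2),'jigF',(T@F[:2]).round(2),'Fz',F[2].round(2),'M',s['moment'].round(2),'z',Ro.from_rotvec(s['tcp_rot']).as_matrix()[:,2].round(4))
E
python3 st.py
```

```text
t 13.4 pos [ 0.5587 -0.2279  0.1204] jig pos [ -0.52 -11.7 ] jigF [-1.88  1.15] Fz 5.22 M [ 0.1   0.42 -0.02] z [ 4.e-04 -3.e-04 -1.e+00]
```

>>> carry_out(
  plan=[
    [[0,0,-0.005,0,0,0,1],[-0.02,0,0,0,0,0,1],[-0.02,0,0,0,0,0,1],[-0.02,0,0,0,0,0,1],[-0.01,0,0,0,0,0,1],[-0.01,0,0,0,0,0,1],[-0.01,0,0,0,0,0,1],[-0.01,0,0,0,0,0,1],[0,0,0,0,0,0,1],[0,0,0,0,0,0,1]],
  ],
)

```text
time: 14.65
ee_pos: [0.5611, -0.2326, 0.1204]
tcp_rot: [-1.717, -2.63, -0.002]
force: [-1.6, 3.4, 6.8]
grip_width: 0.314
gripper_force: 45.0
```

```bash
python3 st.py
```

```text
t 14.9 pos [ 0.5611 -0.2326  0.1204] jig pos [ -0.25 -16.97] jigF [-0.1   2.94] Fz 5.94 M [ 0.66  0.35 -0.02] z [ 0.      0.0012 -1.    ]
```

>>> carry_out(
  plan=[
    [[0,0,-0.005,0,0,0,1],[-0.01,0,0,0,0,0,1],[-0.01,0,0,0,0,0,1],[-0.01,0,0,0,0,0,1],[-0.01,0,0,0,0,0,1],[-0.01,0,0,0,0,0,1],[0,0,0,0,0,0,1],[0,0,0,0,0,0,1]],
  ],
)

```text
time: 15.9
ee_pos: [0.5619, -0.2347, 0.1204]
tcp_rot: [-1.716, -2.629, -0.002]
force: [-1.8, 8.0, 7.0]
grip_width: 0.315
gripper_force: 45.0
```

```bash
python3 st.py
```

```text
t 16.15 pos [ 0.5619 -0.2346  0.1204] jig pos [ -0.34 -19.09] jigF [1.34 7.95] Fz 6.72 M [1.47 0.48 0.01] z [-0.0012  0.0026 -1.    ]
```

>>> carry_out(
  plan=[
    [[0,0,-0.01,0,0,0,1],[-0.01,0,0,0,0,0,1],[-0.01,0,0,0,0,0,1],[-0.01,0,0,0,0,0,1],[-0.01,0,0,0,0,0,1],[0,0,0,0,0,0,1],[0,0,0,0,0,0,1],[0,0,0,0,0,0,1]],
  ],
)

```text
time: 17.15
ee_pos: [0.5624, -0.2359, 0.1204]
tcp_rot: [-1.715, -2.627, -0.004]
force: [-2.4, 10.1, 6.2]
grip_width: 0.316
gripper_force: 45.0
```

```bash
python3 st.py
```

```text
t 17.4 pos [ 0.5624 -0.2359  0.1204] jig pos [ -0.36 -20.45] jigF [ 1.53 10.21] Fz 6.12 M [ 1.82  0.5  -0.04] z [-0.0025  0.0044 -1.    ]
```

```bash
cat > tilt.py <<'E'
from jig import *
for n in('wrist','top'):
    im,d,s=grab(n); im,w,X,Y,Z=look(n)
    if n=='wrist': cv2.imwrite('pics/wrist4.png',im[...,::-1])
    m=(abs(X)<10)&(Y>-14)&(Y<2)&(Z>26)&(Z<112); A=np.polyfit(Z[m],Y[m],1)
    k=abs(np.polyval(A,Z[m])-Y[m])<1.5; A=np.polyfit(Z[m][k],Y[m][k],1)
    print(n,m.sum(),k.sum(),'face Y slope mm/mm',A[0].round(4),'Y at z18,104',np.polyval(A,[18,104]).round(2))
    k=(abs(X)<25)&(Y>-20)&(Y<2)&(Z>30)&(Z<100); print('   X ext',np.percentile(X[k],[2,98]).round(1))
    b=(abs(X)<110)&(abs(Y)<85)&(Z>14)&(Z<21); q=np.stack([X[b],Y[b]],-1).astype(np.float32); print('  base',np.round(cv2.minAreaRect(q)[0],1))
    for x0,x1 in((-58,-25),(25,58)):
        k=(X>x0)&(X<x1)&(Y>-42)&(Y<-26)&(Z>40)&(Z<90)
        print('  panel face',k.sum(),np.median(Y[k]).round(2) if k.any() else '')
E
python3 tilt.py
```

```text
wrist 1503 1503 face Y slope mm/mm -0.0084 Y at z18,104 [-6.04 -6.76]
   X ext [-12.8  13.5]
  base [0.9 6.9]
  panel face 1139 -34.75
  panel face 1126 -34.64
top 263 262 face Y slope mm/mm -0.0006 Y at z18,104 [-5.51 -5.57]
   X ext [-14.3  13.1]
  base [-0.8  3.3]
  panel face 182 -33.61
  panel face 200 -33.6
```

View pics/wrist4.png

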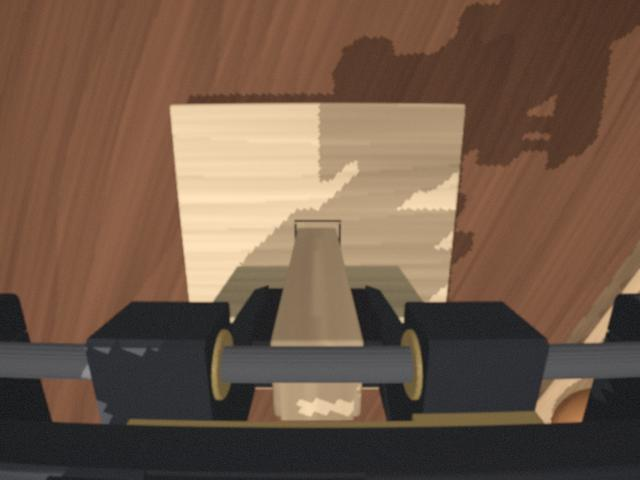

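The wrist view shows the post's foot at about (318,232), centred in the pencilled square (columns 295–341). The panel has moved back about 4 mm, and the post leans about 0.3° through arm compliance. I'll trim the lean and push slightly more.

>>> carry_out(
  plan=[
    [[0,0,0,0,-0.04,0,1],[0,0,0,0,-0.04,0,1],[-0.01,0,0,0,0,0,1],[-0.005,0,0,0,0,0,1],[0,0,0,0,0,0,1],[0,0,0,0,0,0,1],[0,0,0,0,0,0,1],[0,0,0,0,0,0,1]],
  ],
)

```text
time: 18.5
ee_pos: [0.5625, -0.236, 0.1203]
tcp_rot: [1.716, 2.63, -0.003]
force: [-3.8, 11.8, 7.3]
grip_width: 0.312
gripper_force: 45.0
```

```bash
python3 st.py; python3 tilt.py
```

```text
t 18.75 pos [ 0.5625 -0.236   0.1204] jig pos [ -0.35 -20.65] jigF [ 1.55 11.97] Fz 7.47 M [ 2.35  0.7  -0.04] z [ 2.0e-04 -2.1e-03 -1.0e+00]
wrist 1516 1516 face Y slope mm/mm -0.003 Y at z18,104 [-6.75 -7.01]
   X ext [-12.8  13.5]
  base [0.9 6.2]
  panel face 1174 -35.06
  panel face 1163 -34.9
top 262 260 face Y slope mm/mm 0.0058 Y at z18,104 [-6.33 -5.84]
   X ext [-14.4  13.1]
  base [-0.9  3.5]
  panel face 175 -33.86
  panel face 188 -33.92
```

Sideways force at the wrist is 12 N, but with 7 N downward the foot's friction takes part of it: the panel displacement of about 3.6 mm suggests about 9 N. I'll relieve the downward load in small steps.

>>> carry_out(
  plan=[
    [[0,0,-0.01,0,0,0,1],[0,0,0,0,0,0,1],[0,0,0,0,0,0,1]],
  ],
)

```text
time: 19.23
ee_pos: [0.5625, -0.236, 0.1204]
tcp_rot: [1.716, 2.63, -0.003]
force: [-1.5, 11.8, 2.7]
grip_width: 0.313
gripper_force: 45.0
```

```bash
python3 st.py
```

```text
t 19.475 pos [ 0.5625 -0.236   0.1204] jig pos [ -0.37 -20.62] jigF [ 2.78 10.74] Fz 3.2 M [ 2.16  0.44 -0.05] z [ 1.e-04 -2.e-03 -1.e+00]
```

>>> carry_out(
  plan=[
    [[0,0,-0.01,0,0,0,1],[0,0,0,0,0,0,1],[0,0,0,0,0,0,1]],
  ],
)

```text
time: 19.85
ee_pos: [0.5624, -0.236, 0.1204]
tcp_rot: [1.717, 2.63, -0.002]
force: [-0.8, 10.5, 0.4]
grip_width: 0.311
gripper_force: 45.0
```

```bash
python3 st.py
```

```text
t 20.1 pos [ 0.5624 -0.236   0.1204] jig pos [ -0.41 -20.57] jigF [3.76 9.6 ] Fz 0.15 M [1.96 0.12 0.02] z [-0.     -0.0019 -1.    ]
```

>>> carry_out(
  plan=[
    [[0,0.005,0,0,0,0,1],[-0.01,0,0,0,0,0,1],[-0.01,0,0,0,0,0,1],[-0.005,0,0,0,0,0,1],[0,0,0,0,0,0,1],[0,0,0,0,0,0,1],[0,0,0,0,0,0,1]],
  ],
)

```text
time: 20.98
ee_pos: [0.5628, -0.2367, 0.1204]
tcp_rot: [-1.717, -2.63, 0.002]
force: [-3.1, 12.2, 2.2]
grip_width: 0.313
gripper_force: 45.0
```

```bash
python3 st.py; python3 tilt.py
```

```text
t 21.225 pos [ 0.5628 -0.2367  0.1204] jig pos [ -0.37 -21.41] jigF [ 2.7  12.23] Fz 2.76 M [ 2.33  0.57 -0.01] z [-1.4e-03 -9.0e-04 -1.0e+00]
wrist 1496 1496 face Y slope mm/mm -0.0045 Y at z18,104 [-7.37 -7.76]
   X ext [-12.9  13.4]
  base [1. 6.]
  panel face 1169 -35.76
  panel face 1151 -35.61
top 263 261 face Y slope mm/mm 0.0049 Y at z18,104 [-6.96 -6.54]
   X ext [-14.2  13.1]
  base [-0.8  3.2]
  panel face 175 -34.65
  panel face 196 -34.49
```

>>> carry_out(
  plan=[
    [[0,0,-0.004,0,0,0,1],[-0.008,0,0,0,0,0,1],[0,0,0,0,0,0,1],[0,0,0,0,0,0,1],[0,0,0,0,0,0,1]],
  ],
)

```text
time: 21.95
ee_pos: [0.5629, -0.237, 0.1205]
tcp_rot: [-1.716, -2.63, 0.002]
force: [-2.2, 12.3, 2.3]
grip_width: 0.307
gripper_force: 45.0
```

```bash
python3 st.py; python3 tilt.py; python3 -c "
import cv2,numpy as np
a=np.load('pics/top.npz')['im'];cv2.imwrite('pics/top5.png',a[...,::-1])"
```

```text
t 22.2 pos [ 0.5629 -0.237   0.1204] jig pos [ -0.38 -21.65] jigF [ 2.17 12.42] Fz 2.08 M [ 2.41  0.46 -0.04] z [-1.6e-03 -5.0e-04 -1.0e+00]
wrist 1500 1500 face Y slope mm/mm -0.0042 Y at z18,104 [-7.63 -7.99]
   X ext [-12.9  13.4]
  base [0.8 5.7]
  panel face 1169 -36.02
  panel face 1149 -35.88
top 262 260 face Y slope mm/mm 0.0063 Y at z18,104 [-7.3  -6.77]
   X ext [-14.4  13.1]
  base [-0.9  3. ]
  panel face 182 -34.74
  panel face 191 -34.81
```

View pics/top5.png

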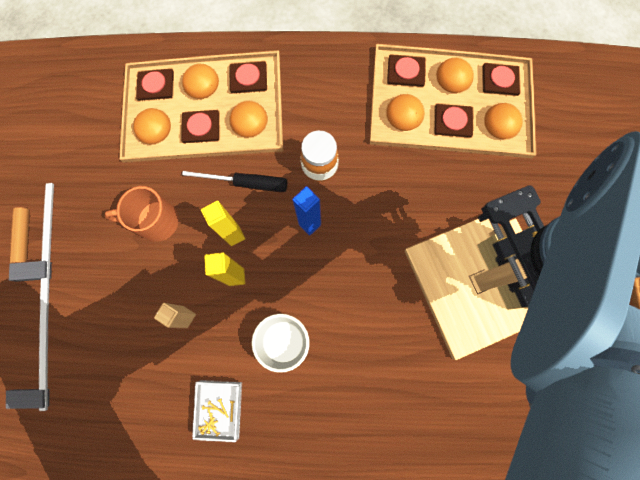

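The top view shows the post in the pencilled square at about (488,278). The ramekin (280,343), the other posts and the bystanders are all where they were. Panel force is about 11.5–12 N and steady, and the post is upright to within about 0.3°, so I'm handing in.

```bash
python3 -c "
from plant import close_job
print(close_job())"
```

```text
the job is handed in; nothing more can be done
None
```

The job is handed in at about 22 s: the taller post's foot was dipped to about 10 mm above the ramekin's floor, and the post stands upright in the pencilled square, still gripped and pressing the panel with about 12 N.

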